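# Change the sleeve on the loading fixture

### The arm

A 6-joint arm with a two-finger parallel gripper is mounted at the origin on the work surface. World frame = base frame: x ahead of the robot, y to its left, z up, the work surface at z = 0. Lengths are in m, angles in rad, forces in N, time in s.
With the tool pointing down it reaches from about 0.4 to 0.825 m from the base axis. Payload 7 kg.
Tool frame: the origin (TCP) lies on the centre line of the jaws, within the pads' length; the fingertips stand tip_reach ahead of it and the grasp point (between the pads) is the TCP (tip_reach is the distance from the TCP to the fingertips, in m); z points along the fingers, y is the line along which they close (so a half turn about z gives the same grasp; the last joint's range is limited). The gripper opens to 88 mm and grips with 3 to 60 N. Pads are 19 mm wide; open, the fingers measure 130 mm over their backs; the gripper's body (78 mm by 193 mm) begins 47 mm behind the grasp point.
Start: joints at [-0.829, 0.359, 0.012, 0, -1.224, -0.288], TCP at [0.296, -0.607, 0.246] pointing down, gripper open.
Joint ranges: [-3.07, 3.07], [-1.43, 2.12], [-1.02, 1.25], [-3.03, 1.67], [-3.05, -0], [-3.03, 3.03]. Speed limits (rad/s): [2.39, 2.39, 3.01, 3.14, 3.14, 3.14].

### API

Orientations are given as [roll, pitch, yaw] about the fixed x, y, z axes, in that order (R = Rz(yaw) Ry(pitch) Rx(roll)).
In Python, from station import get_state, grab_frame, calibration, job_done, find_in, mark_of, tip_reach gives the robot as it stands.
- The arm moves only by the shell command python3 -m handwheel 'ROWS' [OPENING] [FORCE]. ROWS is JSON, a list of rows, each an object with "delta_pos": the shift along the world's x, y, z in units of 30 mm (1.0 is 30 mm), a list of three; "dr": the turn, a rotation vector about the world's x, y, z in degrees, a list of three. In form: [{"delta_pos": [tx, ty, tz], "dr": [rx, ry, rz]}, ...]. A call has 1 to 10 rows; each row shifts and turns the commanded pose from where the row before left it; what a row does not reach is not made up. A row lasts 1/10 s, in which the tool goes at most 50 mm and 8.59 degrees, less where a joint would pass 70% of its speed; a pose out of reach is approached as far as the arm can. A call is refused whole if a number of a shift passes 1 or a number of a turn 8.59, either way. A call with a gripper value outside its range is refused whole. OPENING is the closure, from -1 (fully open) to 1 (shut), set as the call begins (- or left out, the last holds). The fingers move at their own pace and stop on an object; FORCE is the grip in N (left out, the last holds). Time passes only in rows, so rows that do not move let the fingers close. It gives the time, the measured TCP pose, the force, the opening and the grip force at its end, in the units of the state.
- get_state(): the state, without advancing time (a new reading comes with each control period).
- grab_frame(name): name is "scene" or "side" or "wrist"; returns the picture (400x640x3 uint8, red, green, blue); there is no depth.
- calibration(name): a dict with "fx", "fy", "cx", "cy" (pixels), "k1" (the pictures are not rectified: a ray, as slopes to the right and down, at radius r is drawn at 1 + k1 r^2 times it, then the intrinsics apply), "extrinsics" (4x4, takes a point from world to camera coordinates). Camera axes: x right, y down, z forward; pixel columns grow to the right and rows downward; lengths in m; the calibration is good to about 2 mm. A picture is of the moment at which its call begins: read the wrist's pose just before it. calibration takes no time and is no camera call; for the wrist camera it gives the pose at the moment of the call.
- job_done(): hands the job in; it is judged then, once.
Trained networks look in the newest picture that a camera, given by its name, has taken for a name from the list of things; names that differ only in an ending like _2 or _b are one class to them, and where a whole thing is asked for, a point or a joint stands for the part that bears it (a point fixed in the world has none). Each returns a list of dicts, best first, with "conf" (0 to 1); they miss things now and then, are a little off and sometimes report something else, mostly with a low value. They report only what shows in the picture. A call takes as long as a camera call. They do not tell look-alikes from the thing itself.
- find_in(camera, query): "location" ([column, row] in pixels, amid what is visible of it).
- mark_of(camera, query): "location" ([column, row] in pixels: a listed point, or the origin of a listed thing).
The state is a dict: "t": time; "q": joint angles; "qd": joint speeds; "joint_efforts": joint torques, N m; "eef_pos": TCP position; "ee_rot": TCP orientation; "force": force on the tool from outside, world axes, zero at the start; "moment": the same for the moment, N m; "width": finger opening in m; "gripper_force": force on a finger pad.
Only numpy, scipy, OpenCV 4.12 (cv2) and the standard library are available. Lean on these libraries where they do the work, as an engineer would, in place of code of your own. Each camera call takes 0.05 s, during which the arm holds its last target. There are 200 camera calls.

### The job

Change the fixture over for the next test: take the worn red sleeve off the upright shaft and put it in the red bin, lay the brass test bar in the yellow bin, and slide the blue sleeve down over the shaft, its lug between the two green cheeks, until it sits fully home flat on the base. Lower the blue sleeve gently all the way rather than letting it drop, and leave the beaker, the brass weight and the spanner standing or lying where they are.

Things in the scene. Friction and masses are not known exactly. Their poses are not given: they have to be found in the camera images.
- tester: Fixed white loading fixture, place and yaw vary. Origin: on the shaft axis at the base's underside, z up. Base plate 300 x 200 mm, 30 mm thick (x = -100 to +200, y = +-100 mm). At x = y = 0 an upright steel shaft. Two dark guide columns, diameter 18 mm, at x = 0, y = +-82 mm, tops at z = 130 mm.
- shaft_foot (a point): Point on the shaft axis at the top face of the base (30 mm above the fixture's origin); axes as the fixture's. The blue sleeve's origin comes here when home.
- shaft_top (a point): Centre of the fixed steel shaft's top, 90 mm above shaft_foot. The shaft is 30 mm in diameter; its top edge is chamfered, 5 mm in over the last 4 mm of height.
- slot (a point): Point on the base's top face midway between two upright green cheeks, 52 mm from the shaft axis along the fixture's +x. Cheeks: x = 41 to 63 mm, inner faces at y = +-13.5, outer at y = +-25.5 mm, 35 mm tall above the base. The blue sleeve's lug goes down between them, so it must point along the fixture's +x.
- new_sleeve: Loose blue metal sleeve, about 0.35 kg, upright on the parts board, 85 mm tall, 33 mm bore right through. Origin: on its axis at the underside. Foot: round tube 46 mm across, z = 0 to 50; above it a square head 46 x 46 mm (sides along x, y), z = 50 to 85, to grip. A straight lug sticks out along +x at the foot: 18 mm wide, z = 0 to 25, reaching to x = 85 mm.
- lug (a point): Point on the underside of the blue sleeve's lug, 52 mm from the sleeve axis along the sleeve's +x; it comes to slot when the sleeve is home.
- worn_sleeve: Loose red round sleeve, about 0.3 kg, outer diameter 48 mm, bore 33.6 mm, 75 mm tall, at first standing on the base over the shaft (the shaft rises 15 mm above it). Origin: on its axis at the underside, z along the axis.
- test_bar: Loose brass dog-bone test bar, about 0.24 kg, 120 mm long (x), 12 mm thick (z); ends 24 mm wide (y) and 36 mm long, middle 48 mm is 14 mm wide. Origin: centre of its underside. At first it lies flat on the base of the fixture, pointing at the shaft, its inner end just where the lug of the blue sleeve has to come down.
- red_bin: Fixed red open bin, 130 (x) x 170 (y) x 50 mm high, walls 4 mm, floor about 4 mm thick; for worn sleeves. Origin: centre of its underside. The two bins stand side by side along their x, centres 140 mm apart, on the left or the right of the fixture, in either order.
- yellow_bin: Fixed yellow open bin of the same size; for test bars. Origin: centre of its underside.
- parts_board: Fixed light wood board 220 (x) x 200 (y) x 6 mm that carries the blue sleeve, the beaker and the weight, on the side of the fixture away from the bins. Origin: centre of its underside.
- beaker: Bystander: loose glass beaker, 52 mm across, 80 mm tall, on the board beside the blue sleeve (centres about 75 mm apart). Origin: centre of its underside.
- weight: Bystander: loose brass weight, 44 mm across, 70 mm tall, on the board at the other side of the blue sleeve (centres about 75 mm apart). Origin: centre of its underside.
- spanner: Bystander: loose steel spanner 150 mm long, lying on the base of the fixture behind the shaft (about 70 mm along the fixture's -x), roughly along the fixture's y.
There are look-alikes about, which are no part of the job. What is meant by the new_sleeve is not white, and is the larger of those in its own colour.

How it is judged:
By the outcome, as a careful person would: the job done as asked, in the order asked, and still so for the second after the job is handed in, with the robot touching nothing.
It also fails if it takes over 72 s, if anything falls off the work surface, if the arm or the gripper's body presses on something with over 40 N, if the wrist force passes 120 N, or if a joint passes its speed limit or range.

## Working session

There is one attempt and no reset: what is moved stays moved. The work goes in short steps, Python scripts to look and compute and a shell command to move; the robot and the scene stay as the last step left them, time stands still between calls to the robot, and variables do not carry over. Pictures are saved under pics/ and viewed, at most 12 in all, crops included, and the job is handed in when it is done.

```bash
mkdir -p pics; ls
cat > h.py <<'E'
import numpy as np, cv2
from station import *
def snap(cam,fn=None):
    im=grab_frame(cam)
    if fn: cv2.imwrite('pics/'+fn,im[:,:,::-1])
    return im,calibration(cam)
def ray(c,px):
    K=np.array([[c['fx'],0,c['cx']],[0,c['fy'],c['cy']],[0,0,1]])
    xd=(px[0]-c['cx'])/c['fx'];yd=(px[1]-c['cy'])/c['fy'];x,y=xd,yd
    for _ in range(20):
        s=1+c['k1']*(x*x+y*y);x,y=xd/s,yd/s
    E=np.array(c['extrinsics']);R=E[:3,:3]
    return -R.T@E[:3,3],R.T@np.array([x,y,1])
def onz(c,px,z):
    o,d=ray(c,px);return o+d*(z-o[2])/d[2]
def proj(c,P):
    E=np.array(c['extrinsics']);p=E[:3,:3]@np.array(P)+E[:3,3];x,y=p[:2]/p[2];s=1+c['k1']*(x*x+y*y)
    return np.array([c['fx']*x*s+c['cx'],c['fy']*y*s+c['cy']])
def tri(cs,pxs):
    A=np.zeros((3,3));b=np.zeros(3)
    for c,p in zip(cs,pxs):
        o,d=ray(c,p);d/=np.linalg.norm(d);M=np.eye(3)-np.outer(d,d);A+=M;b+=M@o
    return np.linalg.solve(A,b)
E
python3 - <<'E'
from h import *
print(tip_reach, get_state()['t'],get_state()['ee_rot'])
a,c1=snap('scene','s0.png');b,c2=snap('side','d0.png')
for q in ['shaft_top','shaft_foot','slot','lug','new_sleeve','worn_sleeve','test_bar','red_bin','yellow_bin','beaker','weight','parts_board']:
    z=0.12 if q=='shaft_top' else .03 if q in('shaft_foot','slot','worn_sleeve','test_bar') else 0.006 if q in('lug','new_sleeve','beaker','weight') else 0
    for cam,c in(('scene',c1),('side',c2)):
        print(q,cam,[(np.round(r['location']),round(r['conf'],2),onz(c,r['location'],z).round(3)[:2]) for r in mark_of(cam,q)[:3]])
for c in (c1,c2):
    o,d=ray(c,(320,200));print(o.round(2),d.round(2))
cv2.imwrite('pics/sd.png',cv2.resize(np.vstack([a,b])[:,:,::-1],(480,600)))
E
```

```text
pics
0.019 0.0 [ 3.13990563e+00 -1.29780747e-04 -2.68790620e+00]
shaft_top scene [(array([306., 184.]), 0.84, array([0.47, 0.01]))]
shaft_top side [(array([313., 190.]), 0.87, array([0.461, 0.   ])), (array([300., 280.]), 0.16, array([0.438, 0.469]))]
shaft_foot scene [(array([303., 201.]), 0.82, array([ 0.473, -0.014])), (array([357., 251.]), 0.6, array([0.428, 0.289]))]
shaft_foot side [(array([310., 213.]), 0.56, array([0.469, 0.01 ])), (array([341., 176.]), 0.53, array([ 0.375, -0.296]))]
slot scene [(array([293., 207.]), 0.59, array([0.518, 0.   ]))]
slot side [(array([298., 211.]), 0.7, array([0.517, 0.003]))]
lug scene [(array([358., 271.]), 0.75, array([0.457, 0.346])), (array([434., 315.]), 0.64, array([0.353, 0.58 ]))]
lug side [(array([330., 347.]), 0.96, array([0.353, 0.579])), (array([300., 280.]), 0.78, array([0.462, 0.343])), (array([376., 272.]), 0.78, array([0.235, 0.289]))]
new_sleeve scene [(array([433., 301.]), 0.89, array([0.325, 0.542])), (array([372., 265.]), 0.69, array([0.405, 0.343])), (array([399., 239.]), 0.44, array([0.263, 0.285]))]
new_sleeve side [(arr
[... 755 characters left out ...]
.353]))]
beaker scene [(array([381., 281.]), 0.65, array([0.416, 0.41 ])), (array([305., 201.]), 0.45, array([ 0.453, -0.037]))]
beaker side [(array([313., 300.]), 0.69, array([0.412, 0.422])), (array([326., 209.]), 0.66, array([ 0.419, -0.063]))]
weight scene [(array([356., 251.]), 0.68, array([0.42 , 0.269])), (array([318., 192.]), 0.61, array([ 0.389, -0.061]))]
weight side [(array([313., 263.]), 0.7, array([0.429, 0.264])), (array([277., 212.]), 0.19, array([ 0.601, -0.023]))]
parts_board scene [(array([367., 272.]), 0.79, array([0.431, 0.354]))]
parts_board side [(array([306., 282.]), 0.93, array([0.442, 0.345]))]
[1.   1.14 1.04] [-0.36 -0.69 -0.62]
[0.3  1.25 0.83] [ 0.09 -0.85 -0.51]
```

View pics/s0.png

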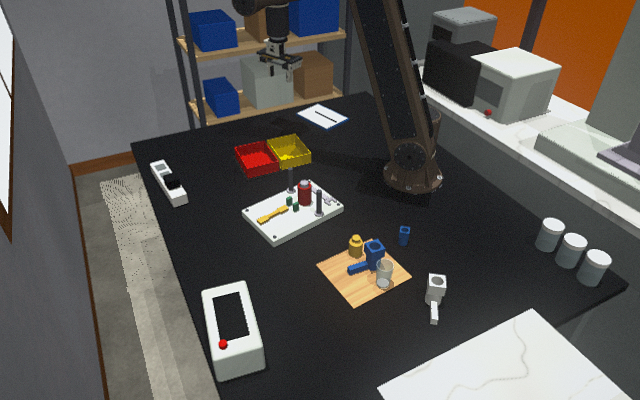

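View pics/d0.png

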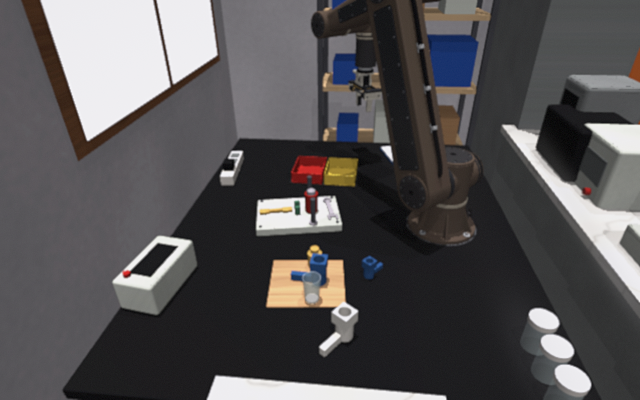

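The task's blue sleeve is the larger one, on the board at about (0.40, 0.345) with its lug towards +x. The fixture is at about (0.465, 0) with yaw near 0, and its slot and bar lie along +x. The red bin is at about (0.52, -0.355) and the yellow one at about (0.38, -0.36). The small blue and white sleeves are look-alikes.

```bash
python3 -m handwheel '[{"delta_pos":[0.3,0.95,0.15],"dr":[0,0,3.2]},{"delta_pos":[0.3,0.95,0.15],"dr":[0,0,3.2]},{"delta_pos":[0.3,0.95,0.15],"dr":[0,0,3.2]},{"delta_pos":[0.3,0.95,0.15],"dr":[0,0,3.2]},{"delta_pos":[0.3,0.95,0.15],"dr":[0,0,3.2]},{"delta_pos":[0.3,0.95,0.15],"dr":[0,0,3.2]},{"delta_pos":[0.3,0.95,0.15],"dr":[0,0,3.2]},{"delta_pos":[0.3,0.95,0.15],"dr":[0,0,3.2]},{"delta_pos":[0.3,0.95,0.15],"dr":[0,0,3.2]},{"delta_pos":[0.3,0.95,0.15],"dr":[0,0,3.2]}]' -1 30
python3 -m handwheel '[{"delta_pos":[0.3,0.95,0.15],"dr":[0,0,3.2]},{"delta_pos":[0.3,0.95,0.15],"dr":[0,0,3.2]},{"delta_pos":[0.3,0.95,0.15],"dr":[0,0,3.2]},{"delta_pos":[0.3,0.95,0.15],"dr":[0,0,3.2]},{"delta_pos":[0.3,0.95,0.15],"dr":[0,0,3.2]},{"delta_pos":[0.3,0.95,0.15],"dr":[0,0,3.2]},{"delta_pos":[0.3,0.95,0.15],"dr":[0,0,3.2]},{"delta_pos":[0.3,0.95,0.15],"dr":[0,0,3.2]},{"delta_pos":[0,0.95,0],"dr":[0,0,3.2]},{"delta_pos":[0,0,0],"dr":[0,0,3.2]}]'
cat > look.py <<'E'
from h import *
import sys
fn=sys.argv[1]
im,c=snap('wrist',fn);o,d=ray(c,(320,200));print('cam',o.round(3),d.round(2))
for s in sys.argv[2:]:
    q,z=s.split('=')
    print(q,[(np.round(r['location'],1).tolist(),round(r['conf'],2),onz(c,r['location'],float(z)).round(4)[:2].tolist()) for r in mark_of('wrist',q)[:3]])
E
python3 look.py w1.png shaft_top=.12 shaft_foot=.03 slot=.03 worn_sleeve=.03 test_bar=.03
```

```text
t: 2.3
eef_pos: [0.3861, -0.3205, 0.291]
ee_rot: [-3.141, 0.0, -2.127]
force: [0.6, -0.7, -0.1]
width: 0.0871
gripper_force: 0.0
t: 3.3
eef_pos: [0.4581, -0.0628, 0.3269]
ee_rot: [-3.141, 0.001, -1.566]
force: [-0.9, -1.3, -0.2]
width: 0.0873
gripper_force: 0.0
cam [ 0.459 -0.136  0.467] [-0.01  0.27 -0.96]
shaft_top [([302.6, 229.8], 0.9, [0.4724, -0.0067]), ([309.1, 203.9], 0.49, [0.4657, -0.0346])]
shaft_foot [([309.5, 203.9], 0.95, [0.4671, -0.0084])]
slot [([266.9, 212.3], 0.74, [0.5215, 0.0032])]
worn_sleeve [([306.8, 208.8], 0.81, [0.4705, -0.0018])]
test_bar [([206.8, 224.0], 0.9, [0.5992, 0.0196])]
```

View pics/w1.png

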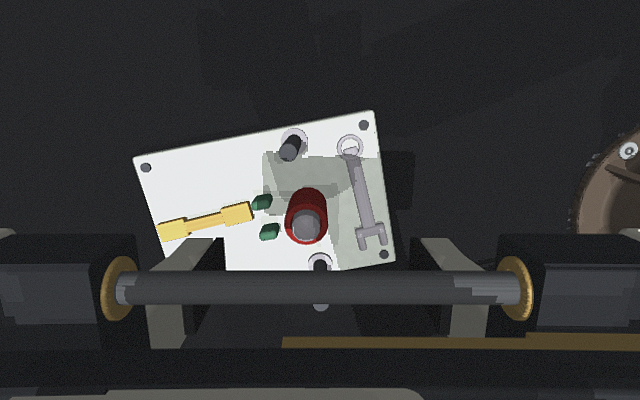

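The view shows the fixture turned about +11°. The red sleeve is on the shaft at about (305, 222), the bar is at (207, 222), and the base corners are at (133,157), (375,110) and (395,263). Next I'll fit the plate edges and bar accurately.

```bash
cat > fx.py <<'E'
from h import *
import sys
im=cv2.imread('pics/w1.png')[:,:,::-1].astype(int);c=calibration('wrist')
def fit(P):
    vx,vy,x,y=cv2.fitLine(np.array(P,np.float32),cv2.DIST_HUBER,0,1e-4,1e-4).ravel();return np.array([vx,vy]),np.array([x,y])
g=im.min(2)
top=[];right=[]
for u in range(145,366,4):
    v=np.argmax(g[90:200,u]>110)+90;top.append(onz(c,(u,v),.03)[:2])
for v in range(120,256,4):
    u=420-np.argmax(g[v,420:340:-1]>90);right.append(onz(c,(u+1,v),.03)[:2])
d1,p1=fit(top);d2,p2=fit(right)
if d1[0]<0:d1=-d1
if d2[1]<0:d2=-d2
print('yaw top',np.degrees(np.arctan2(d1[1],d1[0])),'yaw right',np.degrees(np.arctan2(-d2[0],d2[1])))
t=np.linalg.solve(np.c_[d1,-d2],p2-p1);C=p1+t[0]*d1
print('corner(-100,100)',C,'shaft',C+.1*d1-.1*np.array([-d1[1],d1[0]]))
m=((im[:,:,0]-im[:,:,2])>60)&(im[:,:,1]>120);m[:, 270:]=0
ys,xs=np.nonzero(m[190:250]);P=[onz(c,(x,y+190),.042)[:2] for x,y in zip(xs,ys)]
r=cv2.minAreaRect(np.array(P,np.float32));print('bar',r)
E
python3 fx.py
```

```text
yaw top 10.88739 yaw right 10.710574
corner(-100,100) [ 0.39020267 -0.12683162] shaft [ 0.5072906 -0.2061437]
bar ((0.5992286205291748, 0.009742757305502892), (0.11902865767478943, 0.02321656607091427), 14.309894561767578)
```

Shaft at about (0.470, -0.008), fixture yaw 10.8°. The bar centre is at (0.599, 0.010) with yaw 14.3°. Now I'll grip the red sleeve.

```bash
python3 -m handwheel '[{"delta_pos":[0.2,0.9,-0.5],"dr":[0,0,5.2]},{"delta_pos":[0.2,0.9,-0.9],"dr":[0,0,5.2]},{"delta_pos":[0,0,-1],"dr":[0,0,0]},{"delta_pos":[0,0,-1],"dr":[0,0,0]},{"delta_pos":[0,0,-1],"dr":[0,0,0]},{"delta_pos":[0,0,-1],"dr":[0,0,0]},{"delta_pos":[0,0,-1],"dr":[0,0,0]},{"delta_pos":[0,0,-0.8],"dr":[0,0,0]},{"delta_pos":[0,0,-0.5],"dr":[0,0,0]},{"delta_pos":[0,0,0],"dr":[0,0,0]}]'
```

```text
t: 4.6
eef_pos: [0.4685, -0.0122, 0.0936]
ee_rot: [3.137, -0.001, -1.391]
force: [-0.6, -0.1, -0.4]
width: 0.0878
gripper_force: 0.0
```

```bash
python3 -m handwheel '[{"delta_pos":[0,0.1,-0.1],"dr":[0,0,0]},{"delta_pos":[0,0,0],"dr":[0,0,0]},{"delta_pos":[0,0,0],"dr":[0,0,0]},{"delta_pos":[0,0,0],"dr":[0,0,0]},{"delta_pos":[0,0,0],"dr":[0,0,0]},{"delta_pos":[0,0,0],"dr":[0,0,0]}]' 1 30
```

```text
t: 5.2
eef_pos: [0.4701, -0.0081, 0.0929]
ee_rot: [-3.141, 0.0, -1.389]
force: [-1.2, 0.6, 2.7]
width: 0.0482
gripper_force: 30.0
```

```bash
python3 -m handwheel '[{"delta_pos":[0,0,0.4],"dr":[0,0,0]},{"delta_pos":[0,0,0.7],"dr":[0,0,0]},{"delta_pos":[0,0,1],"dr":[0,0,0]},{"delta_pos":[0,0,1],"dr":[0,0,0]},{"delta_pos":[0,0,1],"dr":[0,0,0]},{"delta_pos":[0,-0.3,0.5],"dr":[0,0,0]},{"delta_pos":[0.1,-0.7,0.2],"dr":[0,0,0]},{"delta_pos":[0.2,-1,0],"dr":[0,0,0]},{"delta_pos":[0.2,-1,0],"dr":[0,0,0]},{"delta_pos":[0.2,-1,0],"dr":[0,0,0]}]'
python3 -m handwheel '[{"delta_pos":[0.2,-1,0],"dr":[0,0,0]},{"delta_pos":[0.2,-1,0],"dr":[0,0,0]},{"delta_pos":[0.2,-1,0],"dr":[0,0,0]},{"delta_pos":[0.2,-1,0],"dr":[0,0,0]},{"delta_pos":[0.1,-0.8,0],"dr":[0,0,0]},{"delta_pos":[0,0,0],"dr":[0,0,0]}]'
python3 look.py w2.png red_bin=0 yellow_bin=0
```

```text
t: 6.2
eef_pos: [0.4905, -0.1291, 0.2363]
ee_rot: [3.141, 0.001, -1.389]
force: [0.2, 0.2, -3.5]
width: 0.0483
gripper_force: 30.0
t: 6.8
eef_pos: [0.5175, -0.2744, 0.2354]
ee_rot: [3.14, 0.001, -1.392]
force: [-0.3, 0.2, -2.9]
width: 0.0483
gripper_force: 30.0
cam [ 0.531 -0.344  0.375] [-0.06  0.26 -0.96]
red_bin [([327.8, 96.9], 0.74, [0.5192, -0.3487])]
yellow_bin [([460.7, 128.0], 0.74, [0.3792, -0.3425])]
```

View pics/w2.png

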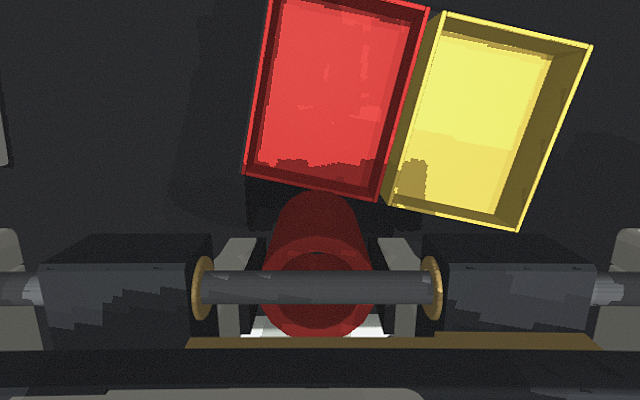

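The red bin is ahead at about (335, 95). The yellow bin is fully in view, with rim corners at about (443,12), (592,45), (518,231) and (387,204).

Run:
```python
from h import *
c=calibration('wrist')
P=np.array([onz(c,p,.05)[:2] for p in [(443,12),(592,45),(518,231),(387,204)]]);print(P.round(4),P.mean(0))
for i in range(4):
    e=P[(i+1)%4]-P[i];print(np.linalg.norm(e),np.degrees(np.arctan2(e[1],e[0])))
R=np.array([onz(c,p,.05)[:2] for p in [(429,8),(377,201),(244,173)]]);print(R.round(4))
e=R[2]-R[1];print(np.linalg.norm(e),np.degrees(np.arctan2(e[1],e[0])))
print('red',(R[0]+R[2])/2, get_state()['eef_pos'])
```

```text
[[ 0.4409 -0.4286]
 [ 0.3132 -0.4252]
 [ 0.318  -0.2573]
 [ 0.4476 -0.2611]] [ 0.37993467 -0.3430395 ]
0.1277130189632619 178.51086124194492
0.1680294619595016 88.36830678406518
0.12961084195330078 -1.6879026179544954
0.16759530274571363 -92.28062935067094
[[ 0.4529 -0.4294]
 [ 0.4575 -0.2623]
 [ 0.5846 -0.2665]]
0.12714533630585553 -1.890916761463507
red [ 0.51877203 -0.34794766] [ 0.51732574 -0.27192199  0.2358804 ]
```

```bash
python3 -m handwheel '[{"delta_pos":[0,-0.9,0],"dr":[0,0,-4]},{"delta_pos":[0,-0.9,-0.2],"dr":[0,0,-4]},{"delta_pos":[0,-0.7,-0.7],"dr":[0,0,-4]},{"delta_pos":[0,0,-1],"dr":[0,0,0]},{"delta_pos":[0,0,-1],"dr":[0,0,0]},{"delta_pos":[0,0,-1],"dr":[0,0,0]},{"delta_pos":[0,0,-0.9],"dr":[0,0,0]},{"delta_pos":[0,0,-0.5],"dr":[0,0,0]},{"delta_pos":[0,0,-0.2],"dr":[0,0,0]},{"delta_pos":[0,0,0],"dr":[0,0,0]}]'
```

```text
t: 7.95
eef_pos: [0.5178, -0.3464, 0.0711]
ee_rot: [3.14, 0.0, -1.598]
force: [0.1, -0.2, -1.5]
width: 0.0482
gripper_force: 30.0
```

```bash
python3 -m handwheel '[{"delta_pos":[0,0,-0.05],"dr":[0,0,0]},{"delta_pos":[0,0,-0.05],"dr":[0,0,0]},{"delta_pos":[0,0,0],"dr":[0,0,0]}]'
python3 -m handwheel '[{"delta_pos":[0,0,0],"dr":[0,0,0]},{"delta_pos":[0,0,0],"dr":[0,0,0]},{"delta_pos":[0,0,0],"dr":[0,0,0]}]' -0.41
```

```text
t: 8.25
eef_pos: [0.5183, -0.3472, 0.0693]
ee_rot: [-3.14, -0.0, -1.599]
force: [0.8, -0.0, -2.6]
width: 0.048
gripper_force: 30.0
t: 8.55
eef_pos: [0.5182, -0.3474, 0.0691]
ee_rot: [-3.141, -0.0, -1.599]
force: [-0.4, -0.6, 1.0]
width: 0.0611
gripper_force: 0.0
```

```bash
python3 -m handwheel '[{"delta_pos":[0,0,0.5],"dr":[0,0,0]},{"delta_pos":[0,0,1],"dr":[0,0,0]},{"delta_pos":[0,0,1],"dr":[0,0,0]},{"delta_pos":[0,0,1],"dr":[0,0,0]},{"delta_pos":[0,0.5,0.9],"dr":[0,0,-4]},{"delta_pos":[0.2,1,0.2],"dr":[0,0,-6]},{"delta_pos":[0.2,1,0],"dr":[0,0,-6]},{"delta_pos":[0.2,1,0],"dr":[0,0,-6]},{"delta_pos":[0.3,1,0],"dr":[0,0,-6]},{"delta_pos":[0.3,1,0],"dr":[0,0,-6]}]'
python3 -m handwheel '[{"delta_pos":[0.3,1,0],"dr":[0,0,-8]},{"delta_pos":[0.3,1,0],"dr":[0,0,-8]},{"delta_pos":[0.3,1,0],"dr":[0,0,-8]},{"delta_pos":[0.3,1,0],"dr":[0,0,-8]},{"delta_pos":[0.3,1,0],"dr":[0,0,-8]},{"delta_pos":[0,1,0],"dr":[0,0,0]},{"delta_pos":[0,0,0],"dr":[0,0,0]},{"delta_pos":[0,0,0],"dr":[0,0,0]}]' -1
python3 look.py w3.png test_bar=.03 shaft_top=.12 slot=.03; python3 -c "
from h import *;s=get_state();print(s['eef_pos'],np.degrees(s['ee_rot']))"
```

```text
t: 9.55
eef_pos: [0.5541, -0.181, 0.2071]
ee_rot: [-3.141, 0.0, -2.197]
force: [0.2, -0.0, 0.0]
width: 0.0619
gripper_force: 0.0
t: 10.35
eef_pos: [0.5989, -0.0016, 0.2067]
ee_rot: [-3.142, 0.0, -2.889]
force: [-0.4, 0.4, -0.4]
width: 0.0877
gripper_force: 0.0
cam [ 0.529 -0.02   0.347] [ 0.26  0.08 -0.96]
test_bar [([332.3, 188.6], 0.77, [0.6011, 0.013])]
shaft_top []
slot [([346.9, 97.0], 0.69, [0.5208, 0.0041])]
[ 0.59877091 -0.0030354   0.20665785] [-1.79995874e+02  1.17805801e-03 -1.65650772e+02]
```

View pics/w3.png

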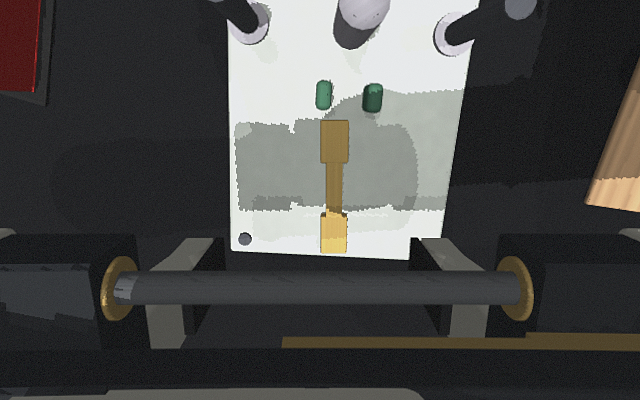

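The bar is vertical in the picture, centred near (334,186), so its centre is at about (0.600, 0.012) and the jaws are aligned with it.

```bash
python3 -m handwheel '[{"delta_pos":[0.04,0.5,-0.4],"dr":[0,0,0]},{"delta_pos":[0,0,-0.9],"dr":[0,0,0]},{"delta_pos":[0,0,-1],"dr":[0,0,0]},{"delta_pos":[0,0,-1],"dr":[0,0,0]},{"delta_pos":[0,0,-1],"dr":[0,0,0]},{"delta_pos":[0,0,-0.6],"dr":[0,0,0]},{"delta_pos":[0,0,-0.2],"dr":[0,0,0]},{"delta_pos":[0,0,0],"dr":[0,0,0]},{"delta_pos":[0,0,0],"dr":[0,0,0]}]'
python3 -m handwheel '[{"delta_pos":[0,0,0],"dr":[0,0,0]},{"delta_pos":[0,0,0],"dr":[0,0,0]},{"delta_pos":[0,0,0],"dr":[0,0,0]},{"delta_pos":[0,0,0],"dr":[0,0,0]},{"delta_pos":[0,0,0],"dr":[0,0,0]},{"delta_pos":[0,0,0],"dr":[0,0,0]},{"delta_pos":[0,0,0],"dr":[0,0,0]},{"delta_pos":[0,0,0],"dr":[0,0,0]}]' 1 30
```

```text
t: 11.45
eef_pos: [0.6007, 0.013, 0.0543]
ee_rot: [-3.141, 0.001, -2.89]
force: [0.4, 0.1, -0.4]
width: 0.0877
gripper_force: 0.0
t: 12.25
eef_pos: [0.6001, 0.0128, 0.0535]
ee_rot: [-3.142, -0.0, -2.89]
force: [-0.6, 0.0, 0.0]
width: 0.0293
gripper_force: 0.0
```

```bash
python3 -m handwheel '[{"delta_pos":[0,0,-0.05],"dr":[0,0,0]},{"delta_pos":[0,0,0],"dr":[0,0,0]},{"delta_pos":[0,0,0],"dr":[0,0,0]},{"delta_pos":[0,0,0],"dr":[0,0,0]}]'
python3 -m handwheel '[{"delta_pos":[0,0,0.4],"dr":[0,0,0]},{"delta_pos":[0,0,0.8],"dr":[0,0,0]},{"delta_pos":[0,0,1],"dr":[0,0,0]},{"delta_pos":[0,-0.3,1],"dr":[0,0,0]},{"delta_pos":[0,-0.7,0.9],"dr":[0,0,4]},{"delta_pos":[0,-1,0.5],"dr":[0,0,6]},{"delta_pos":[-0.2,-1,0],"dr":[0,0,6]},{"delta_pos":[-0.7,-1,0],"dr":[0,0,6]},{"delta_pos":[-0.8,-1,0],"dr":[0,0,6]},{"delta_pos":[-0.8,-1,0],"dr":[0,0,6]}]'
```

```text
t: 12.65
eef_pos: [0.5998, 0.0128, 0.0518]
ee_rot: [3.142, -0.001, -2.89]
force: [-0.3, 0.1, -3.1]
width: 0.0132
gripper_force: 30.0
t: 13.65
eef_pos: [0.5239, -0.1683, 0.1908]
ee_rot: [-3.141, 0.0, -2.292]
force: [0.8, -0.1, -1.8]
width: 0.0136
gripper_force: 30.0
```

```bash
python3 -m handwheel '[{"delta_pos":[-0.7,-0.83,0],"dr":[0,0,5.7]},{"delta_pos":[-0.7,-0.83,0],"dr":[0,0,5.7]},{"delta_pos":[-0.7,-0.83,0],"dr":[0,0,5.7]},{"delta_pos":[-0.7,-0.83,0],"dr":[0,0,5.7]},{"delta_pos":[-0.7,-0.83,0],"dr":[0,0,5.7]},{"delta_pos":[-0.7,-0.83,0],"dr":[0,0,5.6]},{"delta_pos":[-0.6,-0.85,0],"dr":[0,0,5.6]},{"delta_pos":[0,0,-0.5],"dr":[0,0,0]},{"delta_pos":[0,0,-1],"dr":[0,0,0]},{"delta_pos":[0,0,-1],"dr":[0,0,0]}]'
python3 -m handwheel '[{"delta_pos":[0,0,-1],"dr":[0,0,0]},{"delta_pos":[0,0,-1],"dr":[0,0,0]},{"delta_pos":[0,0,-0.5],"dr":[0,0,0]},{"delta_pos":[0,0,-0.2],"dr":[0,0,0]},{"delta_pos":[0,0,0],"dr":[0,0,0]},{"delta_pos":[0,0,0],"dr":[0,0,0]}]'
```

```text
t: 14.65
eef_pos: [0.3811, -0.3426, 0.1157]
ee_rot: [-3.139, -0.001, -1.605]
force: [0.4, 0.3, -2.5]
width: 0.0138
gripper_force: 30.0
t: 15.25
eef_pos: [0.3818, -0.3424, 0.0352]
ee_rot: [-3.14, -0.001, -1.604]
force: [0.1, 0.2, -2.0]
width: 0.0132
gripper_force: 30.0
```

```bash
python3 -m handwheel '[{"delta_pos":[0,0,-0.15],"dr":[0,0,0]},{"delta_pos":[0,0,-0.1],"dr":[0,0,0]},{"delta_pos":[0,0,0],"dr":[0,0,0]},{"delta_pos":[0,0,0],"dr":[0,0,0]}]'
python3 -m handwheel '[{"delta_pos":[0,0,0],"dr":[0,0,0]},{"delta_pos":[0,0,0],"dr":[0,0,0]},{"delta_pos":[0,0,0],"dr":[0,0,0]},{"delta_pos":[0,0,0],"dr":[0,0,0]}]' 0.1
python3 -m handwheel '[{"delta_pos":[0,0,0.5],"dr":[0,0,0]},{"delta_pos":[0,0,1],"dr":[0,0,0]},{"delta_pos":[0,0,1],"dr":[0,0,0]},{"delta_pos":[0,0,1],"dr":[0,0,0]},{"delta_pos":[0,0,1],"dr":[0,0,0]},{"delta_pos":[0,0.5,1],"dr":[0,0,0]},{"delta_pos":[0,1,1],"dr":[0,0,0]},{"delta_pos":[0,1,1],"dr":[0,0,0]},{"delta_pos":[0,1,1],"dr":[0,0,0]},{"delta_pos":[0.2,1,0],"dr":[0,0,0]}]'
```

```text
t: 15.65
eef_pos: [0.3811, -0.3421, 0.0267]
ee_rot: [-3.142, -0.0, -1.604]
force: [0.0, -0.3, -2.8]
width: 0.0138
gripper_force: 30.0
t: 16.05
eef_pos: [0.3813, -0.3422, 0.0267]
ee_rot: [-3.141, -0.0, -1.604]
force: [-0.7, -0.9, -0.1]
width: 0.0376
gripper_force: 0.0
t: 17.05
eef_pos: [0.3883, -0.2067, 0.2859]
ee_rot: [-3.134, -0.001, -1.604]
force: [0.2, 0.1, 0.4]
width: 0.039
gripper_force: 0.0
```

```bash
python3 -m handwheel '[{"delta_pos":[0.4,1,0],"dr":[0,0,0]},{"delta_pos":[0.4,1,0],"dr":[0,0,0]},{"delta_pos":[0.4,1,0],"dr":[0,0,0]},{"delta_pos":[0.4,1,0],"dr":[0,0,0]},{"delta_pos":[0.3,1,0],"dr":[0,0,0]},{"delta_pos":[0,1,0],"dr":[0,0,0]},{"delta_pos":[0,1,0],"dr":[0,0,0]},{"delta_pos":[0,1,0],"dr":[0,0,0]},{"delta_pos":[0,1,0],"dr":[0,0,0]},{"delta_pos":[0,1,0],"dr":[0,0,0]}]' -1
python3 -m handwheel '[{"delta_pos":[-0.2,1,0],"dr":[0,0,0]},{"delta_pos":[-0.3,1,0],"dr":[0,0,0]},{"delta_pos":[-0.3,1,0],"dr":[0,0,0]},{"delta_pos":[-0.3,1,0],"dr":[0,0,0]},{"delta_pos":[-0.3,1,0],"dr":[0,0,0]},{"delta_pos":[0,0,0],"dr":[0,0,0]},{"delta_pos":[0,0,0],"dr":[0,0,0]}]'
python3 look.py w4.png new_sleeve=.006 lug=.006 beaker=.006 weight=.006; python3 -c "
from h import *;s=get_state();print(s['eef_pos'],np.degrees(s['ee_rot']))"
```

```text
t: 18.05
eef_pos: [0.4438, 0.0941, 0.2817]
ee_rot: [-3.141, 0.0, -1.604]
force: [1.1, 0.6, 0.1]
width: 0.0876
gripper_force: 0.0
t: 18.75
eef_pos: [0.4017, 0.2433, 0.2814]
ee_rot: [3.141, -0.0, -1.602]
force: [-0.1, -0.4, 0.3]
width: 0.0873
gripper_force: 0.0
cam [0.4   0.171 0.421] [-0.    0.27 -0.96]
new_sleeve [([316.2, 241.7], 0.78, [0.4058, 0.3405]), ([432.3, 203.0], 0.67, [0.2643, 0.295])]
lug [([278.8, 243.1], 0.95, [0.4524, 0.3409])]
beaker [([307.1, 299.7], 0.96, [0.4203, 0.421])]
weight [([295.3, 188.5], 0.94, [0.4285, 0.2716])]
[0.40227962 0.24217293 0.28164523] [-1.79995842e+02  6.53822376e-03 -9.19646299e+01]
```

View pics/w4.png

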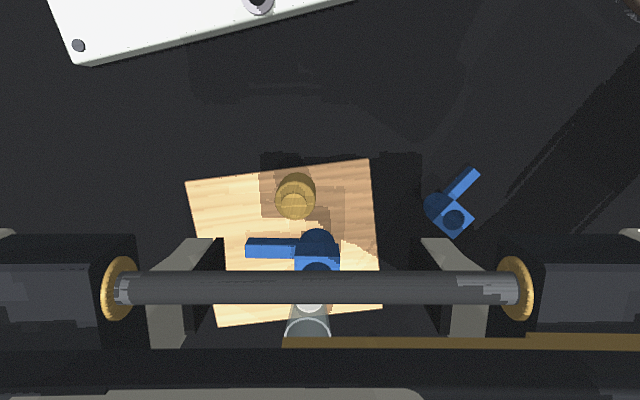

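The sleeve head is partly hidden by the gripper's screw bar at about (317, 270); the lug runs left at about (270, 248). I'll back off 60 mm in y for a clear look.

```bash
python3 -m handwheel '[{"delta_pos":[0,-1,0],"dr":[0,0,0]},{"delta_pos":[0,-1,0],"dr":[0,0,0]},{"delta_pos":[0,0,0],"dr":[0,0,0]},{"delta_pos":[0,0,0],"dr":[0,0,0]}]'
python3 look.py w5.png new_sleeve=.006 lug=.006 beaker=.006 weight=.006; python3 -c "
from h import *
s=get_state();print(s['eef_pos'],np.degrees(s['ee_rot']))
im=cv2.imread('pics/w5.png');cv2.imwrite('pics/w5c.png',cv2.resize(im[130:290,220:380],None,fx=3.75,fy=3.75,interpolation=cv2.INTER_NEAREST))"
```

```text
t: 19.4
eef_pos: [0.4023, 0.182, 0.2819]
ee_rot: [-3.141, 0.001, -1.606]
force: [0.4, 1.0, -0.4]
width: 0.0876
gripper_force: 0.0
cam [0.4   0.111 0.422] [ 0.    0.27 -0.96]
new_sleeve []
lug [([455.1, 228.1], 0.68, [0.2356, 0.2686])]
beaker [([300.0, 234.2], 0.25, [0.4264, 0.2702])]
weight [([299.4, 234.4], 0.58, [0.4271, 0.2704])]
[0.40215421 0.18333848 0.28146742] [ 1.79992791e+02 -7.74518686e-03 -9.18779097e+01]
```

View pics/w5c.png

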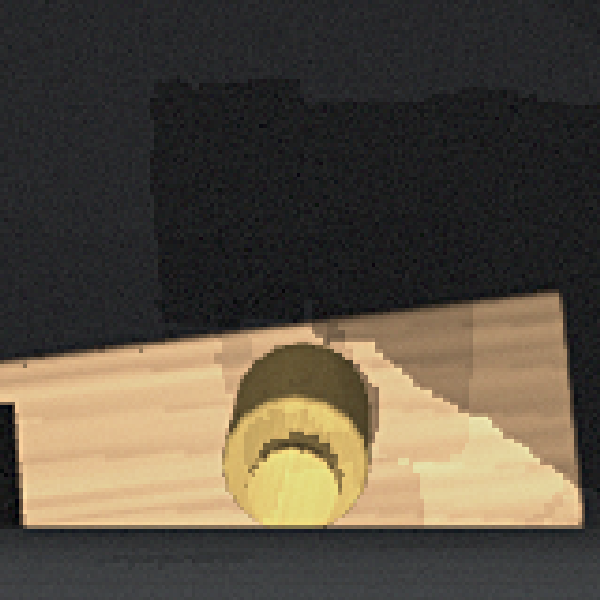

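I went the wrong way: +y is down in the picture. I'll go forward past the earlier spot.

```bash
python3 -m handwheel '[{"delta_pos":[0,1,0],"dr":[0,0,0]},{"delta_pos":[0,1,0],"dr":[0,0,0]},{"delta_pos":[0,1,0],"dr":[0,0,0]},{"delta_pos":[0,1,0],"dr":[0,0,0]},{"delta_pos":[0,0,0],"dr":[0,0,0]},{"delta_pos":[0,0,0],"dr":[0,0,0]}]'
python3 look.py w6.png new_sleeve=.006 lug=.006 beaker=.006 weight=.006; python3 -c "
from h import *
s=get_state();print(s['eef_pos'],np.degrees(s['ee_rot']))
im=cv2.imread('pics/w6.png');cv2.imwrite('pics/w6c.png',cv2.resize(im[130:290,220:380],None,fx=3.75,fy=3.75,interpolation=cv2.INTER_NEAREST))"
```

```text
t: 20.25
eef_pos: [0.4018, 0.3037, 0.2809]
ee_rot: [3.141, -0.001, -1.602]
force: [0.1, 0.7, 0.4]
width: 0.0872
gripper_force: 0.0
cam [0.4   0.231 0.421] [-0.    0.27 -0.96]
new_sleeve [([436.6, 152.9], 0.8, [0.2626, 0.2947]), ([315.6, 198.3], 0.65, [0.4044, 0.3446]), ([381.1, 329.1], 0.58, [0.3233, 0.5278])]
lug [([459.6, 130.0], 0.92, [0.2381, 0.2695]), ([272.0, 198.6], 0.56, [0.4569, 0.3433])]
beaker [([306.5, 257.6], 0.78, [0.4185, 0.4216])]
weight [([296.1, 134.8], 0.72, [0.4243, 0.2685])]
[0.40211228 0.30235882 0.28176717] [-1.79989284e+02  1.65031611e-02 -9.19287682e+01]
```

View pics/w6c.png

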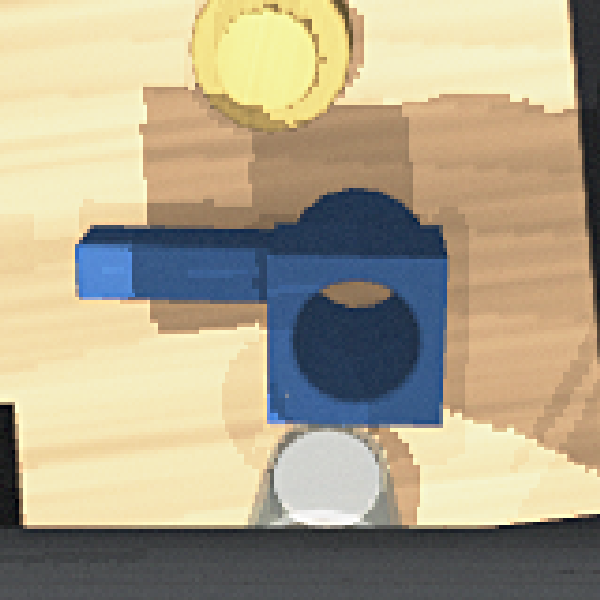

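The head top corners in the crop are at (267,254), (447,256), (442,424) and (268,421). The lug's top runs left from there.

Run:
```python
from h import *
c=calibration('wrist')
f=lambda p:(220+p[0]/3.75-.5,130+p[1]/3.75-.5)
P=np.array([onz(c,f(p),.091)[:2] for p in [(267,254),(447,256),(442,424),(268,421)]]);print(P.round(4),P.mean(0))
for i in range(4):
    e=P[(i+1)%4]-P[i];print(np.linalg.norm(e),np.degrees(np.arctan2(e[1],e[0]))%90)
print('bore',onz(c,f((356,343)),.091))
L=np.array([onz(c,f(p),.031)[:2] for p in [(77,244),(77,298),(268,303),(268,247)]]);print('lug',L.round(4))
for i in (0,2): print('tip mid',(L[0]+L[1])/2)
```

```text
[[0.4278 0.3193]
 [0.3818 0.3214]
 [0.384  0.3674]
 [0.4299 0.365 ]] [0.40588171 0.34324431]
0.04596864588154448 87.39797699347199
0.04605604843775673 87.34149530895843
0.046010960701805735 86.99775376281627
0.045734714285307766 87.28949328376092
bore [0.40591116 0.34401541 0.091     ]
lug [[0.4897 0.3303]
 [0.4913 0.3473]
 [0.4334 0.3508]
 [0.4324 0.3332]]
tip mid [0.49050563 0.3387906 ]
tip mid [0.49050563 0.3387906 ]
```

```bash
python3 -m handwheel '[{"delta_pos":[0.07,0.7,0],"dr":[0,0,-0.4]},{"delta_pos":[0.06,0.67,-0.6],"dr":[0,0,-0.4]},{"delta_pos":[0,0,-1],"dr":[0,0,0]},{"delta_pos":[0,0,-1],"dr":[0,0,0]},{"delta_pos":[0,0,-1],"dr":[0,0,0]},{"delta_pos":[0,0,-1],"dr":[0,0,0]},{"delta_pos":[0,0,-1],"dr":[0,0,0]},{"delta_pos":[0,0,-0.7],"dr":[0,0,0]},{"delta_pos":[0,0,-0.3],"dr":[0,0,0]},{"delta_pos":[0,0,0],"dr":[0,0,0]}]'
```

```text
t: 21.5
eef_pos: [0.4058, 0.3437, 0.0826]
ee_rot: [3.141, -0.002, -1.618]
force: [-1.2, -0.3, -0.0]
width: 0.0876
gripper_force: 0.0
```

```bash
python3 -m handwheel '[{"delta_pos":[0,0,-0.08],"dr":[0,0,0]},{"delta_pos":[0,0,0],"dr":[0,0,0]},{"delta_pos":[0,0,0],"dr":[0,0,0]},{"delta_pos":[0,0,0],"dr":[0,0,0]},{"delta_pos":[0,0,0],"dr":[0,0,0]},{"delta_pos":[0,0,0],"dr":[0,0,0]}]' 1 40
python3 -m handwheel '[{"delta_pos":[0,0,0.2],"dr":[0,0,0]},{"delta_pos":[0,0,0.5],"dr":[0,0,0]},{"delta_pos":[0,0,1],"dr":[0,0,0]},{"delta_pos":[0,0,1],"dr":[0,0,0]},{"delta_pos":[0,0,1],"dr":[0,0,0]},{"delta_pos":[0,0,1],"dr":[0,0,0]},{"delta_pos":[0,0,0.3],"dr":[0,0,0]},{"delta_pos":[0,0,0],"dr":[0,0,0]}]'
```

```text
t: 22.1
eef_pos: [0.4058, 0.344, 0.0814]
ee_rot: [3.141, 0.0, -1.618]
force: [-1.2, -0.6, 3.8]
width: 0.0459
gripper_force: 40.0
t: 22.9
eef_pos: [0.4061, 0.3444, 0.2322]
ee_rot: [-3.141, 0.002, -1.618]
force: [0.7, -0.3, -4.0]
width: 0.046
gripper_force: 40.0
```

```bash
python3 -m handwheel '[{"delta_pos":[0.2,-0.6,0],"dr":[0,0,1.35]},{"delta_pos":[0.2,-0.8,0],"dr":[0,0,1.35]},{"delta_pos":[0.2,-0.9,0],"dr":[0,0,1.35]},{"delta_pos":[0.2,-0.9,0],"dr":[0,0,1.35]},{"delta_pos":[0.2,-0.9,0],"dr":[0,0,1.35]},{"delta_pos":[0.2,-0.9,0],"dr":[0,0,1.35]},{"delta_pos":[0.2,-0.9,0],"dr":[0,0,1.35]},{"delta_pos":[0.2,-0.9,0],"dr":[0,0,1.35]},{"delta_pos":[0.2,-0.8,0],"dr":[0,0,1.35]},{"delta_pos":[0.2,-0.5,0],"dr":[0,0,1.35]}]'
python3 -m handwheel '[{"delta_pos":[0,0,0],"dr":[0,0,0]},{"delta_pos":[0,0,0],"dr":[0,0,0]}]'
python3 look.py w7.png shaft_top=.12 shaft_foot=.03 slot=.03; python3 -c "
from h import *
s=get_state();print(s['eef_pos'],np.degrees(s['ee_rot']))"
```

```text
t: 23.9
eef_pos: [0.4648, 0.099, 0.2291]
ee_rot: [3.138, -0.001, -1.383]
force: [0.6, -0.4, -2.9]
width: 0.0457
gripper_force: 40.0
t: 24.1
eef_pos: [0.4653, 0.1006, 0.2296]
ee_rot: [3.139, -0.001, -1.384]
force: [-0.3, 0.3, -3.1]
width: 0.0461
gripper_force: 40.0
cam [0.479 0.031 0.37 ] [-0.06  0.26 -0.96]
shaft_top [([339.2, 45.6], 0.76, [0.4707, -0.0054])]
shaft_foot [([335.1, 61.6], 0.86, [0.4686, -0.0049])]
slot [([275.2, 60.9], 0.73, [0.5209, 0.0045])]
[0.46567463 0.10157823 0.23071743] [ 1.79960817e+02 -6.64189579e-03 -7.91670855e+01]
```

View pics/w7.png

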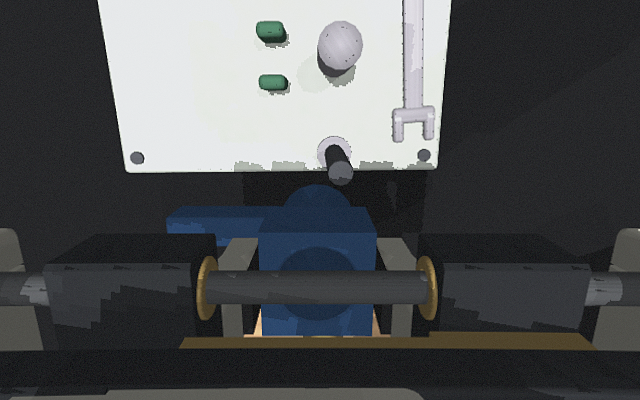

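The shaft top's bright disk spans columns 318–362 and rows 20–69. The plate's near corners are at about (126,172) and (437,168).

Run:
```python
from h import *
from scipy.optimize import minimize
c=calibration('wrist');im=cv2.imread('pics/w7.png');g=im.mean(2)
d=im[:,:,:].astype(int);sub=(g[10:80,305:375]);
m=((g>120)&(g<212)).astype(np.uint8);m[:, :312]=0;m[:,368:]=0;m[:14]=0;m[76:]=0
m=cv2.morphologyEx(m,cv2.MORPH_OPEN,np.ones((5,5)))
n,l,s,ce=cv2.connectedComponentsWithStats(m);print(s[1:],ce[1:])
for p in [(340,44.5),(318,44),(362,44),(340,20),(340,69)]: print(p,onz(c,p,.116).round(4)[:2])
E=[onz(c,p,.03)[:2] for p in [(126,172),(437,168)]]
print(E,np.degrees(np.arctan2(*(E[0]-E[1])[::-1])),np.linalg.norm(E[0]-E[1]))
a=np.radians(10.8);n=np.array([-np.sin(a),np.cos(a)])
print('shaft from edge y-proj',[e@n-.1 for e in E],'vs',np.array([.4695,-.0085])@n)
for x,y in [(.4695,-.0085),(.470,-.0055)]:
  for z,r in [(.116,.015)]:
    Q=np.array([proj(c,[x+r*np.cos(t),y+r*np.sin(t),z]) for t in np.arange(0,6.28,.1)]);print(Q.min(0),Q.max(0))
```

```text
[[ 318   21   45   48 1731]
 [ 347   68    8    8   56]] [[339.96013865  44.52339688]
 [350.67857143  71.69642857]]
(340, 44.5) [ 0.4708 -0.0062]
(318, 44) [ 0.485  -0.0038]
(362, 44) [ 0.4566 -0.0091]
(340, 20) [ 0.4738 -0.0203]
(340, 69) [0.4677 0.0086]
[array([0.64634347, 0.13125269]), array([0.35368433, 0.07126312])] 11.584083226021434 0.29874423362138913
shaft from edge y-proj [np.float64(-0.09218484345627588), np.float64(-0.09627298106951808)] vs -0.09632496882919157
[319.72563718  15.5625696 ] [365.55641451  65.61814522]
[318.11122127  20.49898893] [363.77514473  70.18549597]
```

Run:
```python
from h import *
c=calibration('wrist');s=get_state();p=np.array(s['eef_pos']);a=s['ee_rot'][2]-np.pi/2+np.pi
ux=np.array([np.cos(a),np.sin(a)]);uy=np.array([-ux[1],ux[0]])
print('closing dir deg',np.degrees(a),p)
im=cv2.imread('pics/w7.png').astype(int)
for v in range(245,266,5):
    row=im[v];b=(row[:,0]-row[:,2]>25);x=np.nonzero(b[200:440])[0]+200;print(v,x.min(),x.max())
    l=onz(c,(x.min(),v),p[2]+.0096)[:2]-p[:2];r=onz(c,(x.max()+1,v),p[2]+.0096)[:2]-p[:2]
    print((l@ux).round(4),(r@ux).round(4),'mid',((l+r)/2@ux).round(4))
for nm,q in (('shaftA',(.4707,-.0062)),('earlier',(.4695,-.0097))):
    d=np.array(q)-p[:2];print(nm,d.round(4),'ux',d@ux,'uy',d@uy)
```

```text
closing dir deg 10.832914454265657 [0.46567463 0.10157823 0.23071743]
245 216 375
0.0395 -0.023 mid 0.0082
250 259 375
0.0228 -0.0231 mid -0.0001
255 259 375
0.0229 -0.0232 mid -0.0001
260 259 375
0.023 -0.0233 mid -0.0001
265 259 374
0.0231 -0.023 mid 0.0001
shaftA [ 0.005  -0.1078] ux -0.015320630643950091 uy -0.10680205700730205
earlier [ 0.0038 -0.1113] ux -0.01715705548593146 uy -0.1100141503745244
```

```bash
python3 -m handwheel '[{"delta_pos":[0.04,-0.6,0],"dr":[0,0,0]},{"delta_pos":[0.04,-1,0],"dr":[0,0,0]},{"delta_pos":[0.04,-1,0],"dr":[0,0,0]},{"delta_pos":[0.03,-0.7,0],"dr":[0,0,0]},{"delta_pos":[0,-0.32,-0.3],"dr":[0,0,0]},{"delta_pos":[0,0,-0.5],"dr":[0,0,0]},{"delta_pos":[0,0,-0.1],"dr":[0,0,0]},{"delta_pos":[0,0,0],"dr":[0,0,0]},{"delta_pos":[0,0,0],"dr":[0,0,0]}]'
python3 - <<'E'
from h import *
a,c1=snap('scene');b,c2=snap('side')
for cam,im,c in(('scene',a,c1),('side',b,c2)):
    for q in('shaft_top','shaft_foot','new_sleeve','lug'):
        print(cam,q,[(np.round(r['location'],1),round(r['conf'],2)) for r in mark_of(cam,q)[:2]])
    print('exp bottom',proj(c,[.4703,-.0072,.126]),'foot',proj(c,[.4703,-.0072,.03]))
u=[cv2.resize(im[r:r+80,k:k+80],(400,400),interpolation=cv2.INTER_CUBIC) for im,r,k in((a,140,265),(b,140,270))]
cv2.imwrite('pics/u.png',np.hstack(u)[:,:,::-1]);s=get_state();print(s['eef_pos'],s['force'],s['ee_rot'])
E
```

```text
t: 25.2
eef_pos: [0.4708, -0.007, 0.2045]
ee_rot: [-3.141, -0.0, -1.381]
force: [0.8, -0.3, -3.0]
width: 0.046
gripper_force: 40.0
scene shaft_top [(array([306.5, 181.2]), 0.86), (array([286.8, 152.6]), 0.45)]
scene shaft_foot [(array([303. , 199.8]), 0.96)]
scene new_sleeve [(array([435.2, 299.6]), 0.92), (array([399.4, 239.8]), 0.66)]
scene lug [(array([291.2, 185.1]), 0.97)]
exp bottom [303.7089208  179.79481524] foot [304.0703561  201.71033443]
side shaft_top [(array([312.3, 189.3]), 0.84), (array([304.9, 174.5]), 0.27)]
side shaft_foot [(array([311.3, 209.4]), 0.6)]
side new_sleeve [(array([312.6, 187.2]), 0.95), (array([370.5, 274.5]), 0.77)]
side lug [(array([293.3, 190.2]), 0.83), (array([376.1, 271.4]), 0.8)]
exp bottom [310.1422305  187.76282133] foot [310.64492757 210.47165066]
[ 0.4704866  -0.00757692  0.20423497] [ 0.58844181  0.52878731 -2.99113586] [-3.14147691e+00  8.55252196e-06 -1.38230333e+00]
```

View pics/u.png

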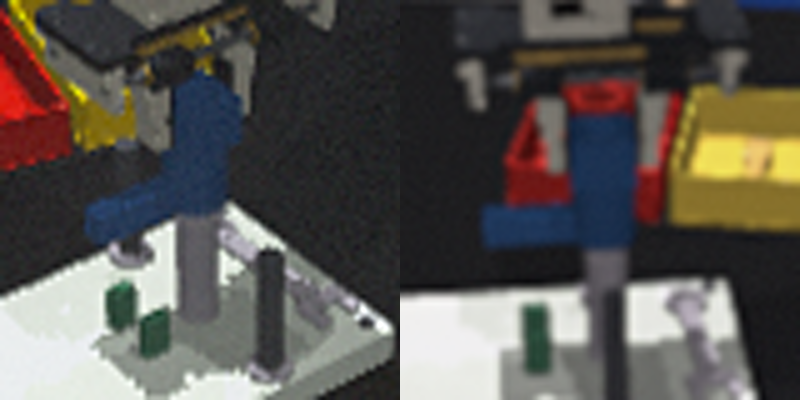

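Both views show the sleeve centred just above the shaft to within about 1 mm, with the lug over the cheeks' gap. The red sleeve and the bar are in their bins. I'll lower gently while checking the force.

```bash
python3 -m handwheel '[{"delta_pos":[0,0,-0.12],"dr":[0,0,0]},{"delta_pos":[0,0,-0.12],"dr":[0,0,0]},{"delta_pos":[0,0,-0.12],"dr":[0,0,0]},{"delta_pos":[0,0,0],"dr":[0,0,0]}]'
python3 -m handwheel '[{"delta_pos":[0,0,-0.12],"dr":[0,0,0]},{"delta_pos":[0,0,-0.12],"dr":[0,0,0]},{"delta_pos":[0,0,0],"dr":[0,0,0]}]'
```

```text
t: 26.1
eef_pos: [0.47, -0.0077, 0.1926]
ee_rot: [3.14, -0.0, -1.382]
force: [-0.4, 0.2, -2.7]
width: 0.0455
gripper_force: 40.0
t: 26.4
eef_pos: [0.4701, -0.0076, 0.1855]
ee_rot: [3.141, -0.0, -1.382]
force: [0.1, 0.4, -3.3]
width: 0.0459
gripper_force: 40.0
```

```bash
python3 -m handwheel '[{"delta_pos":[0,0,-0.15],"dr":[0,0,0]},{"delta_pos":[0,0,-0.15],"dr":[0,0,0]},{"delta_pos":[0,0,-0.15],"dr":[0,0,0]},{"delta_pos":[0,0,-0.15],"dr":[0,0,0]},{"delta_pos":[0,0,-0.15],"dr":[0,0,0]},{"delta_pos":[0,0,-0.15],"dr":[0,0,0]},{"delta_pos":[0,0,-0.15],"dr":[0,0,0]},{"delta_pos":[0,0,-0.15],"dr":[0,0,0]},{"delta_pos":[0,0,0],"dr":[0,0,0]}]'
python3 -m handwheel '[{"delta_pos":[0,0,-0.1],"dr":[0,0,0]},{"delta_pos":[0,0,-0.1],"dr":[0,0,0]},{"delta_pos":[0,0,-0.1],"dr":[0,0,0]},{"delta_pos":[0,0,-0.1],"dr":[0,0,0]},{"delta_pos":[0,0,0],"dr":[0,0,0]}]'
```

```text
t: 27.3
eef_pos: [0.4701, -0.0077, 0.1494]
ee_rot: [3.14, -0.0, -1.382]
force: [-0.3, -0.3, -2.4]
width: 0.0458
gripper_force: 40.0
t: 27.8
eef_pos: [0.4702, -0.0077, 0.1377]
ee_rot: [3.141, -0.0, -1.382]
force: [-0.3, 0.1, -2.6]
width: 0.0455
gripper_force: 40.0
```

Lug entered the slot without force. Continuing.

```bash
python3 -m handwheel '[{"delta_pos":[0,0,-0.12],"dr":[0,0,0]},{"delta_pos":[0,0,-0.12],"dr":[0,0,0]},{"delta_pos":[0,0,-0.12],"dr":[0,0,0]},{"delta_pos":[0,0,-0.12],"dr":[0,0,0]},{"delta_pos":[0,0,-0.12],"dr":[0,0,0]},{"delta_pos":[0,0,-0.12],"dr":[0,0,0]},{"delta_pos":[0,0,-0.12],"dr":[0,0,0]},{"delta_pos":[0,0,-0.08],"dr":[0,0,0]},{"delta_pos":[0,0,0],"dr":[0,0,0]}]'
python3 -m handwheel '[{"delta_pos":[0,0,-0.05],"dr":[0,0,0]},{"delta_pos":[0,0,-0.03],"dr":[0,0,0]},{"delta_pos":[0,0,0],"dr":[0,0,0]}]'
```

```text
t: 28.7
eef_pos: [0.4702, -0.0077, 0.1102]
ee_rot: [3.141, -0.0, -1.382]
force: [-0.5, -0.0, -2.7]
width: 0.0456
gripper_force: 40.0
t: 29.0
eef_pos: [0.4705, -0.0076, 0.1081]
ee_rot: [3.142, -0.0, -1.382]
force: [0.4, -0.6, -3.7]
width: 0.0457
gripper_force: 40.0
```

```bash
for i in 1 2; do python3 -m handwheel '[{"delta_pos":[0,0,-0.04],"dr":[0,0,0]},{"delta_pos":[0,0,0],"dr":[0,0,0]},{"delta_pos":[0,0,0],"dr":[0,0,0]}]'|egrep 'eef|force'; done
```

```text
eef_pos: [0.4705, -0.0076, 0.107]
force: [-0.9, -0.4, -3.0]
gripper_force: 40.0
eef_pos: [0.4704, -0.0076, 0.1057]
force: [0.2, 0.2, -3.2]
gripper_force: 40.0
```

```bash
for i in 1 2; do python3 -m handwheel '[{"delta_pos":[0,0,-0.03],"dr":[0,0,0]},{"delta_pos":[0,0,0],"dr":[0,0,0]},{"delta_pos":[0,0,0],"dr":[0,0,0]}]'|egrep 'eef|force'; done
```

```text
eef_pos: [0.4706, -0.0076, 0.1054]
force: [-3.4, 0.2, 5.3]
gripper_force: 40.0
eef_pos: [0.4706, -0.0076, 0.1054]
force: [-7.4, 1.5, 16.7]
gripper_force: 40.0
```

It met the base exactly at the expected height (0.1054). I'll release and retreat.

```bash
python3 -m handwheel '[{"delta_pos":[0,0,0.02],"dr":[0,0,0]},{"delta_pos":[0,0,0],"dr":[0,0,0]},{"delta_pos":[0,0,0],"dr":[0,0,0]},{"delta_pos":[0,0,0],"dr":[0,0,0]},{"delta_pos":[0,0,0],"dr":[0,0,0]}]' -0.6
python3 -m handwheel '[{"delta_pos":[0,0,0.3],"dr":[0,0,0]},{"delta_pos":[0,0,0.7],"dr":[0,0,0]},{"delta_pos":[0,0,1],"dr":[0,0,0]},{"delta_pos":[0,0,1],"dr":[0,0,0]},{"delta_pos":[0,0,1],"dr":[0,0,0]},{"delta_pos":[0,0,1],"dr":[0,0,0]},{"delta_pos":[0,0.8,1],"dr":[0,0,0]},{"delta_pos":[0,1,0],"dr":[0,0,0]},{"delta_pos":[0,0.8,0],"dr":[0,0,0]},{"delta_pos":[0,0,0],"dr":[0,0,0]}]'
python3 - <<'E'
from h import *
w,c=snap('wrist');a,_=snap('scene')
cv2.imwrite('pics/f.png',np.hstack([cv2.resize(w[0:250,60:460],(400,250)),cv2.resize(a[130:310,220:460],(400,300))[:250]])[:,:,::-1])
cv2.imwrite('pics/f.png',np.vstack([w[0:250,60:540],cv2.resize(a[130:310,220:460],(480,340))])[:,:,::-1])
for q in('new_sleeve','lug','slot','shaft_foot'):
    print(q,[(np.round(r['location'],1),round(r['conf'],2),onz(c,r['location'],.03).round(4)) for r in mark_of('wrist',q)[:2]] if 0 else '')
E
```

```text
t: 30.7
eef_pos: [0.4705, -0.0076, 0.1044]
ee_rot: [3.141, -0.0, -1.382]
force: [-0.2, -0.3, -0.6]
width: 0.07
gripper_force: 0.0
t: 31.7
eef_pos: [0.4705, 0.0723, 0.2855]
ee_rot: [-3.14, 0.001, -1.38]
force: [-0.4, -0.2, 0.5]
width: 0.0704
gripper_force: 0.0
new_sleeve 
lug 
slot 
shaft_foot
```

View pics/f.png

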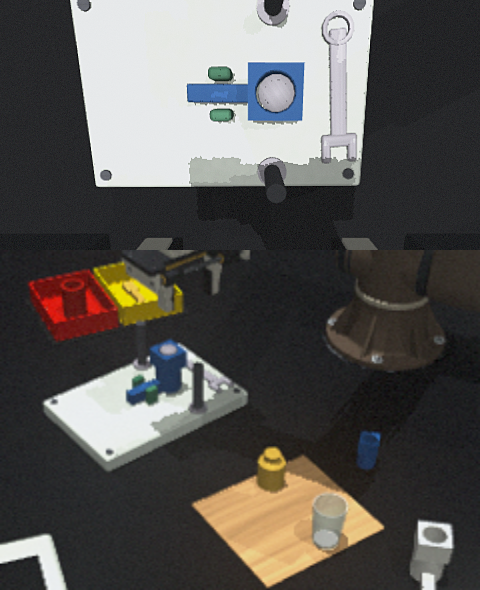

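The blue sleeve is home with its lug between the cheeks. The red sleeve and the bar are in their bins, and the beaker, weight and spanner are where they were.

```bash
python3 -c "
from station import *
print(job_done())"
```

```text
the job is handed in; nothing more can be done
None
```

The changeover is done and handed in at about 32 s: red sleeve in the red bin, test bar in the yellow bin, blue sleeve lowered gently until it sat on the base with its lug between the cheeks, and the beaker, weight and spanner left in place.

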